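Fetch the chip box from behind the tip tubes and restore the tray

TASK

The flat grey-lidded chip box in the storage tray is hemmed in by the red-capped tube, the blue-capped tube and the black loupe: first stand all three on the blue parking mat, leaving the box where it is, then bring the box to the middle of the aluminium inspection plate, flat and square to its edges, and only then put the tubes and the loupe back upright, each on the very seat of the tray it came from. Never knock a tube or the loupe over, and leave the screw dish and the bubble level where they are.

Things in the scene. Friction and masses are not known exactly. Their poses are not given: they have to be found in the camera images.
- storage_tray: fixed white tray, base 4 mm thick, x -66 to +80, y +-48 mm, -x end to the robot. Origin: underside, below the box. Grey cheeks beside the box (x +-29, y +-38.5, 12 wide, tops at 20 mm), so the box is gripped along tray x once its front and back are clear. Flat ring marks on the base are seats: tubes at x -44, y +19 / -19; loupe at x +53, y 0 mm
- chip_box: the wanted thing: flat square chip box with grey lid and white lower part, closed, 60 x 55 x 18 mm (solid sides 56 x 56 mm), 45 g; lies in the middle of the tray between the cheeks, its x along the tray's x. Origin at the centre of its underside, z up
- tube_red: upright needle tube with a RED cap, grey body 18 mm across, cap 20 mm across from 50 to 64 mm height, 20 g; stands at the start on one of the two tube seats in front of the box. Origin at the centre of its underside, z up
- tube_blue: the same tube with a BLUE cap; stands on the other tube seat. Origin at the centre of its underside, z up
- magnifier: black stand loupe, round, 35 mm across, 42 mm high, 50 g; stands on the loupe seat behind the box. Origin at the centre of its underside, z up
- parking_mat: fixed plain blue mat 120 x 120 mm, 3 mm thick, on one side of the tray (left or right by chance). Origin at the centre of its underside, x and y along its edges
- inspection_plate: fixed bare aluminium plate 100 x 100 mm, 6 mm thick, with four dark screws in its corners and black corner marks of a 65 mm square round its middle; on the other side of the tray. Origin at the centre of its underside, x and y along its edges
- screw_dish: bystander: shallow round metal dish with tiny screws, 55 mm across, 13 mm high, loose, between the tray and the robot; leave alone. Origin at the centre of its underside
- bubble_level: bystander: round bubble level, white with a green top, 31 mm across, 10 mm high, loose, between the tray and the robot; leave alone. Origin at the centre of its underside
Not all that is in view belongs to the job. Of the things that look like the magnifier, the smaller one is meant.

How it is judged (in metres and radians):
On the way, in this order (a step that is already met when the one before it is completed fails the run):
1. both tubes and the loupe stand released on the blue mat (centres on the mat), the chip box still in its place (within 20 mm) (x of tube_red in the frame of parking_mat between -0.058 and 0.058 m and y of tube_red in the frame of parking_mat between -0.058 and 0.058 m and z of each of tube_red, tube_blue, magnifier in the frame of parking_mat below 0.008 m and angle between each of tube_red, tube_blue, magnifier's own z axis and vertical below 0.12 rad and contact force between the fingers and tube_red below 0.1 N and linear speed of each of tube_red, tube_blue, magnifier below 0.03 m/s and x of tube_blue in the frame of parking_mat between -0.058 and 0.058 m and y of tube_blue in the frame of parking_mat between -0.058 and 0.058 m and contact force between the fingers and tube_blue below 0.1 N and x of magnifier in the frame of parking_mat between -0.058 and 0.058 m and y of magnifier in the frame of parking_mat between -0.058 and 0.058 m and contact force between the fingers and magnifier below 0.1 N and distance of chip_box from where it was at the start of the episode below 0.02 m), for 0.2 s.
2. the chip box lies released on the middle of the inspection plate (12 mm, 0.17 rad), while the tubes and the loupe still stand on the mat (horizontal distance between chip_box and inspection_plate below 0.012 m and z of chip_box in the frame of inspection_plate below 0.011 m and angle between chip_box's own z axis and vertical below 0.08 rad and (angle between the x axis of chip_box and the x axis of inspection_plate, either way round below 0.17 rad or angle between the x axis of chip_box and the y axis of inspection_plate, either way round below 0.17 rad) and contact force between the fingers and chip_box below 0.1 N and linear speed of each of chip_box, tube_red, tube_blue, magnifier below 0.03 m/s and x of tube_red in the frame of parking_mat between -0.058 and 0.058 m and y of tube_red in the frame of parking_mat between -0.058 and 0.058 m and z of each of tube_red, tube_blue, magnifier in the frame of parking_mat below 0.008 m and angle between each of tube_red, tube_blue, magnifier's own z axis and vertical below 0.12 rad and contact force between the fingers and tube_red below 0.1 N and x of tube_blue in the frame of parking_mat between -0.058 and 0.058 m and y of tube_blue in the frame of parking_mat between -0.058 and 0.058 m and contact force between the fingers and tube_blue below 0.1 N and x of magnifier in the frame of parking_mat between -0.058 and 0.058 m and y of magnifier in the frame of parking_mat between -0.058 and 0.058 m and contact force between the fingers and magnifier below 0.1 N), for 0.2 s.
At the end, for the whole second after the job is handed in: The chip box lies flat on the inspection plate, centre within 12 mm of the plate's centre and square to it within 0.17 rad (any quarter turn); each tube and the loupe stands upright within 12 mm of where it stood at the start; all released and at rest (horizontal distance between chip_box and inspection_plate below 0.012 m and z of chip_box in the frame of inspection_plate below 0.011 m and angle between chip_box's own z axis and vertical below 0.08 rad and (angle between the x axis of chip_box and the x axis of inspection_plate, either way round below 0.17 rad or angle between the x axis of chip_box and the y axis of inspection_plate, either way round below 0.17 rad) and contact force between the fingers and chip_box below 0.1 N and linear speed of each of chip_box, tube_red, tube_blue, magnifier below 0.03 m/s and distance of each of tube_red, tube_blue, magnifier from where it was at the start of the episode below 0.012 m and angle between each of tube_red, tube_blue, magnifier's own z axis and vertical below 0.1 rad and contact force between the fingers and tube_red below 0.1 N and contact force between the fingers and tube_blue below 0.1 N and contact force between the fingers and magnifier below 0.1 N); the robot touches nothing.
It fails at once if a tube or the loupe is tipped over (more than 0.8 rad) (angle between any of tube_red, tube_blue, magnifier's own z axis and vertical above 0.8 rad).
It fails at once if the screw dish or the bubble level is moved by more than 25 mm (distance of any of screw_dish, bubble_level from where it was at the start of the episode above 0.025 m).
It also fails if it takes over 120 s, if anything falls off the work surface, if the arm or the gripper's body presses on something with over 40 N, if the wrist force passes 120 N, or if a joint passes its speed limit or range.

ROBOT

A 6-joint arm with a two-finger parallel gripper is mounted at the origin on a cart in front of the work surface, level with it; the furniture and walls round the work are solid. World frame = base frame: x ahead of the robot, y to its left, z up, the work surface at z = 0. Lengths are in mm, angles in rad, forces in N, time in s.
With the tool pointing down it reaches from about 350 to 875 mm from the base axis. Payload 4.2 kg.
Tool frame: the origin (TCP) lies midway between the tips of the shut fingers; the grasp point (between the pads) lies 19 mm behind it (arm.grasp_offset is the distance from the TCP to the grasp point, in mm); z points along the fingers, y is the line along which they close (so a half turn about z gives the same grasp; the last joint's range is limited). The gripper opens to 85 mm and grips with 20 to 120 N. Pads are 22 mm wide; open, the fingers measure 114 mm over their backs; the gripper's body (76 mm by 85 mm) begins 54 mm behind the grasp point. The pads swing forward as they close: fully open they stand 13 mm farther back than shut.
Start: joints at [1.497, 0.385, 0.008, 0, -1.194, -0.259], TCP at [204.149, 590.697, 231.312] pointing down, gripper open.
Joint ranges: [-3.14, 3.14], [-1.21, 2.06], [-1.07, 1.41], [-3.16, 2.05], [-2.99, -0.16], [-3.1, 3.1]. Speed limits (rad/s): [2.79, 2.79, 3.14, 3.14, 3.14, 3.14].

INTERFACE

Orientations are given as a unit quaternion [x, y, z, w].
In Python, from bench import arm gives the robot as it stands. The module is installed in compiled form; this text tells all that it offers.
- The arm moves only by the tool servo_tool, never from a script. Its argument "increments" is a list of rows, each a list of 7 numbers: the opening, from 0 (shut) to 1 (fully open), then the shift along the tool's x, y, z in m, then the turn, a rotation vector about the tool's x, y, z in degrees. In form: [[grip, x, y, z, ax, ay, az], ...]. A call has 1 to 12 rows; each row is the pose to reach, as a shift and turn from the pose commanded when the call began, along the tool's axes at that moment; what a row does not reach only later rows make up. A row lasts 1/8 s, in which the tool goes at most 62.5 mm and 10.7 degrees, less where a joint would pass 70% of its speed; a pose out of reach is approached as far as the arm can. A call with a gripper value outside its range is refused whole. The fingers move at their own pace and stop on an object; the grip force is fixed at half the most. Time passes only in rows, so rows that repeat a pose let the fingers close. It gives the time, the measured TCP pose, the force, the opening and the grip force at its end, in the units of the state.
- arm.read_state(): the state, without advancing time (a new reading comes with each control period).
- arm.get_image(name): name is "side" or "top"; returns a dict with "color" (384x512x3 uint8, red, green, blue), "fx", "fy", "cx", "cy" (pixels), "rvec" (rotation vector, rad) and "tvec" (3), from world to camera coordinates, as OpenCV has them. Camera axes: x right, y down, z forward; pixel columns grow to the right and rows downward; lengths in mm; the calibration is good to about 2 mm. A picture is of the moment at which its call begins. There is no depth.
- arm.job_done(): hands the job in; it is judged then, once.
Trained networks look in the newest picture that a camera, given by its name, has taken for a name from the list of things; names that differ only in an ending like _2 or _b are one class to them, and where a whole thing is asked for, a point or a joint stands for the part that bears it (a point fixed in the world has none). Each returns a list of dicts, best first, with "p" (0 to 1); they miss things now and then, are a little off and sometimes report something else, mostly with a low value. They report only what shows in the picture. A call takes as long as a camera call. They do not tell look-alikes from the thing itself.
- arm.look_for(camera, thing): "box" ([centre column, centre row, width, height] in pixels, round what is visible of it).
- arm.spot_point(camera, thing): "centre" ([column, row] in pixels: a listed point, or the origin of a listed thing).
The state is a dict: "clock": time; "joints": joint angles; "joint_vel": joint speeds; "joint_efforts": joint torques, N m; "position": TCP position; "ee_rot": TCP orientation; "contact_force": force on the tool from outside, world axes, zero at the start; "wrist_torque": the same for the moment, N m; "gripper_width": finger opening in mm; "grasp_force": force on a finger pad.
Only numpy, scipy, OpenCV 4.12 (cv2) and the standard library are available. Lean on these libraries where they do the work, as an engineer would, in place of code of your own. Each camera call takes 0.05 s, during which the arm holds its last target. There are 200 camera calls.

## Working session

There is one attempt and no reset: what is moved stays moved. The work goes in short steps, Python scripts to look and compute and a tool call to move; the robot and the scene stay as the last step left them, time stands still between calls to the robot, and variables do not carry over. Pictures are saved under pics/ and viewed, at most 14 in all, crops included, and the job is handed in when it is done.

Besides the shell and the picture viewer there is one more tool, called in YAML: its name, and indented under it one key for each argument. servo_tool: Moves the arm, as the interface text tells. Its arguments: {"type":"object","properties":{"increments":{"type":"array","items":{"type":"array","items":{"type":"number"}}}},"required":["increments"]}

```bash
mkdir -p pics
cat > h.py <<'E'
import numpy as np, cv2, json
from bench import arm
def ray(im,px):
    R,_=cv2.Rodrigues(np.array(im["rvec"],float)); t=np.array(im["tvec"],float).ravel()
    d=R.T@np.array([(px[0]-im["cx"])/im["fx"],(px[1]-im["cy"])/im["fy"],1.]); return -R.T@t,d/np.linalg.norm(d)
def atz(im,px,z):
    c,d=ray(im,px); return (c+d*(z-c[2])/d[2])[:2]
def tri(a,b):
    (c1,d1),(c2,d2)=a,b
    s=np.linalg.lstsq(np.c_[d1,-d2],c2-c1,rcond=None)[0]; p,q=c1+s[0]*d1,c2+s[1]*d2
    return (p+q)/2,np.linalg.norm(p-q)
def proj(im,P):
    p,_=cv2.projectPoints(np.array(P,float).reshape(-1,3),np.array(im["rvec"],float),np.array(im["tvec"],float),np.array([[im["fx"],0,im["cx"]],[0,im["fy"],im["cy"]],[0,0,1.]]),None); return p.reshape(-1,2)
def save(im,n,crop=None,f=1):
    c=im["color"][:,:,::-1]
    if crop: x0,y0,x1,y1=crop; c=c[y0:y1,x0:x1]
    cv2.imwrite(f"pics/{n}.png",cv2.resize(c,None,fx=f,fy=f,interpolation=cv2.INTER_CUBIC))
E
python3 - <<'E'
from h import *
for n in("top","side"):
    im=arm.get_image(n); save(im,n+"0",f=1.5)
    R,_=cv2.Rodrigues(np.array(im["rvec"],float)); print(n,-R.T@np.array(im["tvec"]).ravel(),im["fx"])
    for t in "storage_tray chip_box tube_red tube_blue magnifier parking_mat inspection_plate screw_dish bubble_level".split():
        print(t,[(np.round(r["centre"],1).tolist(),np.round(atz(im,r["centre"],0)).tolist(),round(r["p"],2)) for r in arm.spot_point(n,t)[:3]], [(np.round(r["box"]).tolist(),round(r["p"],2)) for r in arm.look_for(n,t)[:3]])
s=arm.read_state();print(s["ee_rot"],s["position"],s["gripper_width"],arm.grasp_offset)
E
```

```text
top [492.05655644  37.23088402 871.71092101] 392.0585117772153
storage_tray [([247.3, 170.8], [556.0, 77.0], 0.59)] [([249.0, 167.0, 48.0, 64.0], 0.57)]
chip_box [([244.3, 170.7], [556.0, 84.0], 0.58), ([249.6, 169.7], [558.0, 72.0], 0.33)] [([248.0, 172.0, 25.0, 30.0], 0.58)]
tube_red [([236.4, 191.7], [509.0, 101.0], 0.63)] []
tube_blue [([254.3, 190.7], [512.0, 61.0], 0.54)] [([254.0, 191.0, 12.0, 10.0], 0.48)]
magnifier [([245.6, 147.5], [608.0, 82.0], 0.8), ([294.4, 162.2], [576.0, -28.0], 0.79)] [([249.0, 147.0, 18.0, 18.0], 0.82), ([300.0, 163.0, 26.0, 29.0], 0.79)]
parking_mat [([176.2, 168.9], [559.0, 236.0], 0.57)] [([181.0, 169.0, 58.0, 55.0], 0.68)]
inspection_plate [([340.7, 141.7], [623.0, -130.0], 0.7)] [([344.0, 143.0, 50.0, 43.0], 0.82)]
screw_dish [([234.7, 228.6], [427.0, 103.0], 0.86), ([343.7, 142.6], [621.0, -137.0], 0.58), ([244.2, 171.4], [555.0, 84.0], 0.27)] [([232.0, 232.0, 26.0, 22.0], 0.96)]
bubble_level [([278.8, 224.1], [438.0, 6.0], 0.58), ([234.2, 229.5], [425.0, 104.0], 0.45)] [([279.0, 227.0, 12.0, 16.0], 0.6)]
side [426.30857639 906.68993835 563.38
[... 571 characters left out ...]
0.56)]
parking_mat [([231.3, 251.1], [563.0, 230.0], 0.89), ([250.2, 204.0], [553.0, 75.0], 0.58), ([247.4, 203.3], [559.0, 74.0], 0.57)] [([230.0, 252.0, 78.0, 46.0], 0.87)]
inspection_plate [([237.3, 154.7], [616.0, -131.0], 0.82)] [([236.0, 154.0, 43.0, 25.0], 0.61), ([314.0, 216.0, 27.0, 24.0], 0.48)]
screw_dish [([311.6, 215.2], [426.0, 96.0], 0.91), ([269.5, 197.2], [516.0, 44.0], 0.62)] [([313.0, 214.0, 27.0, 20.0], 0.9), ([269.0, 198.0, 9.0, 30.0], 0.43)]
bubble_level [([312.4, 192.0], [428.0, 10.0], 0.68)] [([315.0, 190.0, 16.0, 6.0], 0.69)]
[ 9.86187994e-01 -1.65629829e-01 -1.24981161e-05  4.73688717e-06] [204.14234102 590.69690397 231.2883138 ] 85.09836222175942 18.700000000000003
```

Run:
```python
from h import *
im=arm.get_image("top"); save(im,"topc",(130,100,390,260),3)
im=arm.get_image("side"); save(im,"sidec",(170,120,350,290),3.4)
```

```text
(no output)
```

View pics/top0.png

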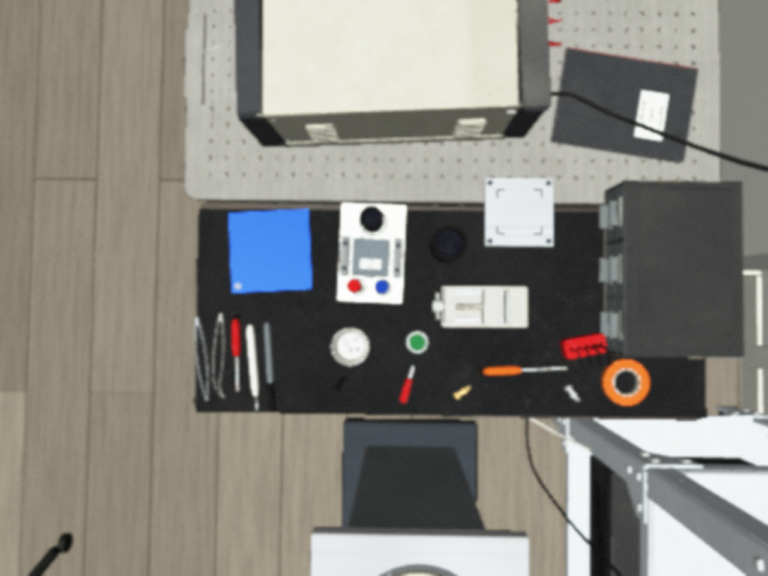

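View pics/topc.png

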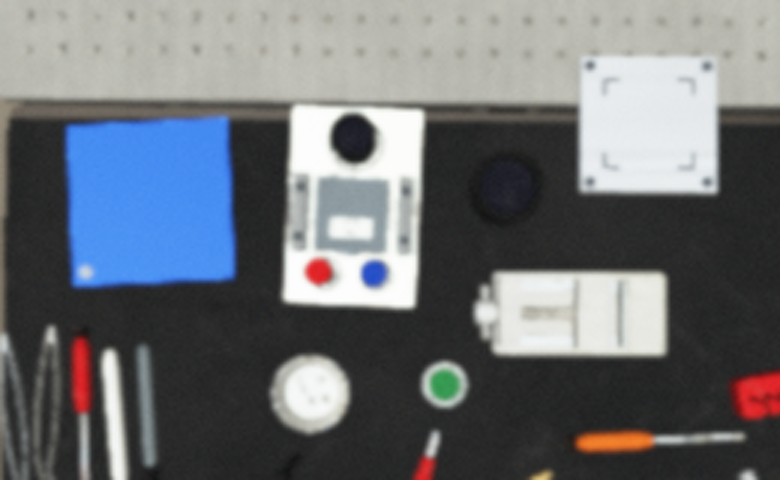

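View pics/sidec.png

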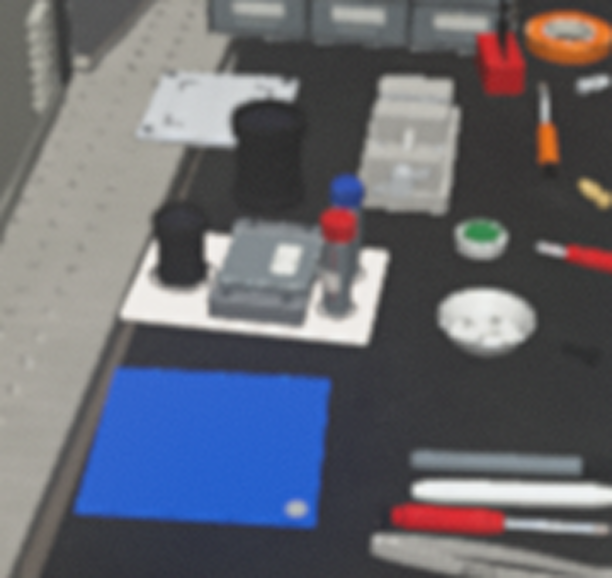

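Look-alikes for the magnifier: the black loupe at top px (249,147), side (224,193), on the white tray's loupe seat, about 18 px wide. The other is at top px (300,163), side (249,166), standing free on the bench, about 26 px wide. The one on the tray is meant, because it is smaller and on the seat, and the crops confirm this. The mat is left (top px 181,169), the plate right (344,143), and red and blue caps show at (236,191) and (255,191).

Next I measure precisely.

```bash
cat > m.py <<'E'
from h import *
T=arm.get_image("top");S=arm.get_image("side")
def hsv(im): return cv2.cvtColor(im["color"],cv2.COLOR_RGB2HSV)
def blob(m,near):
    n,l,st,c=cv2.connectedComponentsWithStats(m.astype(np.uint8))
    k=min((i for i in range(1,n) if st[i,4]>20),key=lambda i:np.hypot(*(c[i]-near))); return l==k,c[k],st[k]
def quad(im,m,z):
    cs,_=cv2.findContours(m.astype(np.uint8),cv2.RETR_EXTERNAL,cv2.CHAIN_APPROX_NONE)
    p=max(cs,key=len).reshape(-1,2); w=np.array([atz(im,q,z) for q in p]).astype(np.float32)
    return cv2.minAreaRect(w)
E
cat > meas.py <<'E'
from m import *
for im,n,pt in((T,"top",dict(red=(236,191),blue=(255,191),mat=(181,169),tray=(249,187),plate=(344,143),lp=(249,146),dish=(233,231))),(S,"side",dict(red=(269,186),blue=(272,176),mat=(230,252),tray=(249,200),plate=(236,152),lp=(224,190),dish=(313,214)))):
    h=hsv(im);H,Sa,V=[h[:,:,i].astype(int) for i in range(3)]
    red=((H<8)|(H>172))&(Sa>130)&(V>90); bl=(H>100)&(H<130)&(Sa>110)&(V>70)
    r=blob(red,pt["red"]);b=blob(bl,pt["blue"]);m=blob(bl,pt["mat"])
    w=blob((Sa<40)&(V>185),pt["tray"]);p=blob((Sa<40)&(V>165),pt["plate"])
    k=blob((V<60),pt["lp"])
    print(n,"red",r[1],r[2],"blue",b[1],b[2],"lp",k[1],k[2])
    for nm,q,z in(("mat",m,3),("tray",w,4),("plate",p,6)): print(nm,quad(im,q[0],z),q[2])
    globals()[n+"r"]=ray(im,r[1]);globals()[n+"b"]=ray(im,b[1]);globals()[n+"k"]=ray(im,k[1])
for c in "rbk": print(c,tri(globals()["top"+c],globals()["side"+c]))
E
python3 meas.py
```

```text
top red [235.6875 190.125 ] [232 187   8   8  48] blue [254.21568627 190.68627451] [251 187   8   8  51] lp [247.39215686 145.7254902 ] [241 139  13  15 153]
mat ((562.5621948242188, 228.10760498046875), (125.2721939086914, 125.72378540039062), 3.5622355937957764) [ 151  139   58   58 3118]
tray ((545.1885375976562, 78.5401382446289), (15.555953979492188, 33.31317901611328), 0.6283222436904907) [239 172  16   8 124]
plate ((484.0059814453125, -84.24395751953125), (57.205997467041016, 136.379150390625), 0.6539018154144287) [ 289  191   63   27 1594]
side red [268.93975904 185.63855422] [264 181  11  10  83] blue [271.33333333 175.57692308] [267 171  10  10  78] lp [223.27983539 191.52263374] [216 179  18  24 243]
mat ((563.3157348632812, 229.16989135742188), (122.60575103759766, 127.0523681640625), 3.2040212154388428) [ 191  228   77   48 3092]
tray ((548.794677734375, 50.03692626953125), (14.601469993591309, 31.893938064575195), 0.9624484777450562) [250 192   9   9  60]
plate ((681.763671875, -104.56300354003906), (287.94647216796875, 146.41140747070312), 61.779815673828125) [ 176  129   81   63 1148]
r (array([511.80927825,  97.82713924,  61.76410484]), np.float64(1.4058338265790635))
b (array([511.33529169,  59.49457245,  62.06494358]), np.float64(1.9210026040469497))
k (array([608.14556838,  76.35192638,  25.58578705]), np.float64(0.8486439879444683))
```

```bash
cat > meas2.py <<'E'
from m import *
g=cv2.cvtColor(T["color"],cv2.COLOR_RGB2GRAY).astype(float)
m=np.zeros(g.shape,bool); m[130:205,222:274]=hsv(T)[130:205,222:274,2]>140
k=blob(m,(235,200))[0]; pts=np.argwhere(k)[:,::-1]; w=np.array([atz(T,q,4) for q in pts]).astype(np.float32); print("tray",cv2.minAreaRect(w))
P=[]
for q in((590,66),(707,66),(707,182),(590,182)):
    x,y=round(q[0]/3+130),round(q[1]/3+100); s=g[y-3:y+4,x-3:x+4]; ww=np.clip(np.percentile(s,60)-s-15,0,None); yy,xx=np.mgrid[y-3:y+4,x-3:x+4]
    P.append(atz(T,((ww*xx).sum()/ww.sum(),(ww*yy).sum()/ww.sum()),6))
P=np.array(P);print(P.round(1),P.mean(0)); print([np.degrees(np.arctan2(*(d[::-1]))).round(2) for d in(P[0]-P[3],P[1]-P[2],P[0]-P[1],P[3]-P[2])])
# dark loupe & big loupe outline, box lid
lid=(hsv(T)[:,:,2]>90)&(hsv(T)[:,:,2]<165); l=blob(lid,(247,170)); print("lid",l[1],l[2],quad(T,l[0],22))
from scipy.spatial.transform import Rotation as R
s=arm.read_state(); print(R.from_quat(s["ee_rot"]).as_matrix().round(3))
print("side plate", [atz(S,r["centre"],0) for r in arm.spot_point("side","inspection_plate")[:1]])
x0,y0,x1,y1=310,105,385,175; save(T,"plate",(x0,y0,x1,y1),8)
E
python3 meas2.py
```

```text
tray ((566.637451171875, 76.93783569335938), (160.20863342285156, 113.69751739501953), 0.5234149098396301)
[[ 667.4  -96.7]
 [ 667.5 -183.2]
 [ 578.2 -188.4]
 [ 574.5  -98.4]] [ 621.9183637  -141.69079245]
[np.float64(1.05), np.float64(3.32), np.float64(90.07), np.float64(92.36)]
lid [246.46691176 168.78308824] [236 160  23  24 272] ((552.5501098632812, 76.92708587646484), (46.195491790771484, 49.08571243286133), 86.76535034179688)
[[ 0.945 -0.327  0.   ]
 [-0.327 -0.945 -0.   ]
 [ 0.     0.    -1.   ]]
side plate [array([ 619.96293502, -128.005057  ])]
```

View pics/plate.png

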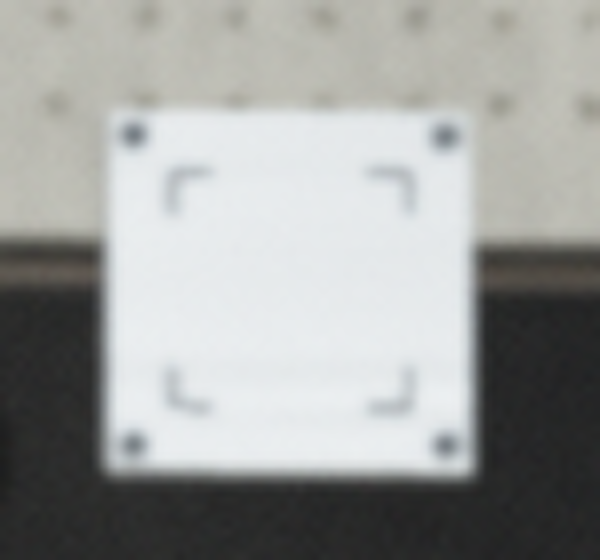

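The plate view shows screws at crop (134,135), (445,137), (445,445), (134,445), so its centre is near full-image px (345.7,140.9). Apparent sizes are somewhat large, so I check heights by triangulating.

Run:
```python
from m import *
save(S,"sideplate",(190,130,290,215),8)
def corners(im,near):
    h=hsv(im); m=(h[:,:,0]>100)&(h[:,:,0]<130)&(h[:,:,1]>110)&(h[:,:,2]>70); k=blob(m,near)[0].astype(np.uint8)
    k=cv2.morphologyEx(k,cv2.MORPH_CLOSE,np.ones((7,7)))
    c=max(cv2.findContours(k,0,1)[0],key=len); a=cv2.approxPolyDP(c,6,True).reshape(-1,2); return a
a=corners(T,(181,169));b=corners(S,(230,252));print(a.tolist(),b.tolist())
for p in a:
    # side match: nearest by z=3 location
    w=atz(T,p,3); q=min(b,key=lambda q:np.hypot(*(atz(S,q,3)-w))); print(p,q,w.round(1),atz(S,q,3).round(1),[np.round(v,1) for v in tri(ray(T,p),ray(S,q))])
```

```text
[[205, 139], [151, 142], [155, 196], [208, 192]] [[204, 228], [192, 271], [262, 275], [265, 230]]
[205 139] [204 228] [625.8 172.3] [625.9 173.6] [array([626.1, 172.5,   2.1]), np.float64(0.3)]
[151 142] [192 271] [618.  293.2] [618.1 294.8] [array([618.3, 293.6,   1.9]), np.float64(0.3)]
[155 196] [262 275] [497.4 281.6] [500.2 287.3] [array([499. , 282.8,  -0.9]), np.float64(3.3)]
[208 192] [265 230] [507.6 163.6] [511.  162.5] [array([509.2, 163.6,   3.9]), np.float64(3.2)]
```

View pics/sideplate.png

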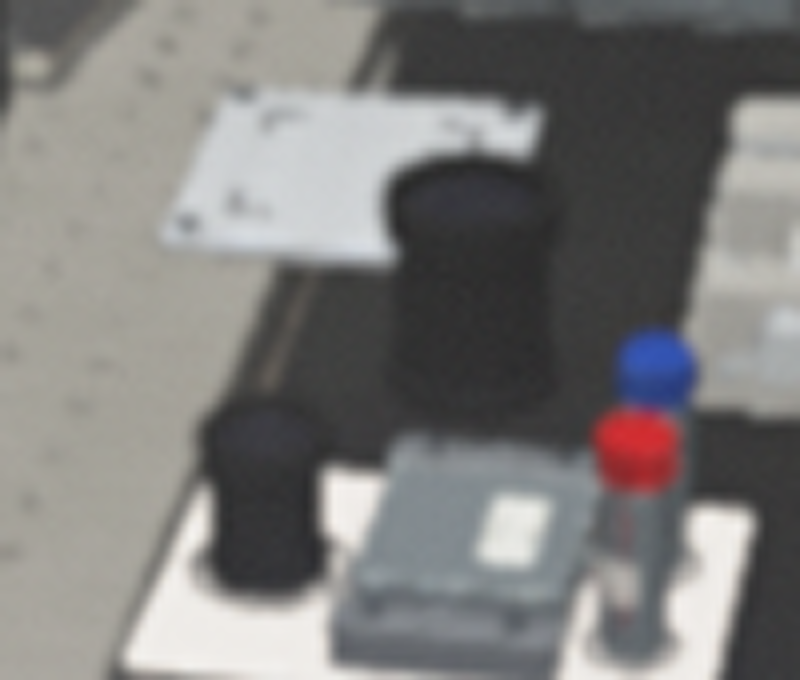

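Run:
```python
from m import *
t=lambda x,y:(310+x/8-.44,105+y/8-.44); s=lambda x,y:(190+x/8-.44,130+y/8-.44); c=lambda x,y:(130+x/3-.33,100+y/3-.33); d=lambda x,y:(170+x/3.4-.35,120+y/3.4-.35)
for a,b in((t(134,135),s(188,222)),(t(445,137),s(244,93)),(t(445,445),s(520,105))): print("screw",[np.round(v,1) for v in tri(ray(T,a),ray(S,b))])
print("ctr",atz(T,t(289.5,290.5),6),atz(T,t(289.5,288),6))
# tray: top crop corners vs side crop corners
for n,a,b in(("+x+y",c(291,104),d(121,318)),("-x+y",c(283,302),d(368,344)),("-x-y",c(415,307),d(389,250)),("+x-y",c(424,108),None)):
    print(n,atz(T,a,4).round(1), b and [np.round(v,1) for v in tri(ray(T,a),ray(S,b))])
```

```text
screw [array([667.3, -97. ,   6.7]), np.float64(0.6)]
screw [array([ 667.8, -182.8,    6.7]), np.float64(1.3)]
screw [array([ 581.2, -182.2,    9.8]), np.float64(0.4)]
ctr [ 624.16966691 -140.25292858] [ 624.86455007 -140.25065374]
+x+y [636.6 123.9] [array([636., 124.,   2.]), np.float64(1.8)]
-x+y [489.6 127.7] [array([489.8, 127.9,   1.9]), np.float64(0.5)]
-x-y [487.   30.2] [array([487.2,  30.2,   4.2]), np.float64(0.3)]
+x-y [634.5  25.1] None
```

```bash
cat >> h.py <<'E'
from scipy.spatial.transform import Rotation as Ro
def goals(*gs):
    """each (x,y,z,yawdeg of tool y); prints shift (m) and turn(deg) in present tool axes"""
    s=arm.read_state(); R0=Ro.from_quat(s["ee_rot"]); p=np.array(s["position"])
    print("t",round(s["clock"],2),"pos",p.round(1),"yaw",np.degrees(np.arctan2(*R0.as_matrix()[1::-1,1])).round(2),"w",round(s["gripper_width"],1),"j",np.round(s["joints"],2))
    for x,y,z,a in gs:
        a=np.radians(a); Y=np.array([np.cos(a),np.sin(a),0]);Z=np.array([0,0,-1.]); M=np.c_[np.cross(Y,Z),Y,Z]
        print((x,y,z),(R0.inv().apply(np.array([x,y,z])-p)/1000).round(4).tolist(),np.degrees((R0.inv()*Ro.from_matrix(M)).as_rotvec()).round(2).tolist())
E
python3 -c "
from h import *
goals((511.7,97.5,160,178.5))"
```

```text
t 2.45 pos [204.1 590.7 231.3] yaw -109.07 w 85.3 j [ 1.5   0.38  0.01  0.   -1.19 -0.26]
(511.7, 97.5, 160) [0.4518, 0.3657, 0.0713] [-0.0, 0.0, 72.43]
```

servo_tool:
  increments:
    - [0.6, 0.02, 0.017, 0, 0, 0, 4]
    - [0.6, 0.065, 0.053, 0, 0, 0, 11]
    - [0.6, 0.11, 0.09, 0, 0, 0, 18]
    - [0.6, 0.155, 0.126, 0.005, 0, 0, 26]
    - [0.6, 0.2, 0.162, 0.01, 0, 0, 34]
    - [0.6, 0.245, 0.2, 0.02, 0, 0, 42]
    - [0.6, 0.29, 0.235, 0.03, 0, 0, 50]
    - [0.6, 0.335, 0.271, 0.04, 0, 0, 58]
    - [0.6, 0.38, 0.307, 0.05, 0, 0, 65]
    - [0.6, 0.42, 0.34, 0.06, 0, 0, 72.4]
    - [0.6, 0.445, 0.36, 0.07, 0, 0, 72.4]
    - [0.6, 0.4518, 0.3657, 0.0713, 0, 0, 72.4]

```text
clock: 3.95
position: [512.0, 95.7, 159.2]
ee_rot: [-0.697, 0.717, 0.0, -0.001]
contact_force: [0.4, 0.2, -0.3]
gripper_width: 51.2
grasp_force: 0.0
```

```bash
python3 -c "
from h import *
goals((511.7,97.5,160,178.5),(511.7,97.5,40,178.5))"
```

```text
t 3.95 pos [512.   95.7 159.2] yaw 178.37 w 51.2 j [ 0.5   0.28 -0.35 -0.   -0.95 -0.53]
(511.7, 97.5, 160) [-0.0017, 0.0003, -0.0008] [0.08, -0.04, -0.13]
(511.7, 97.5, 40) [-0.0018, 0.0002, 0.1192] [0.08, -0.04, -0.13]
```

servo_tool:
  increments:
    - [0.6, 0, 0, 0, 0, 0, 0]
    - [0.6, 0, 0, 0.02, 0, 0, 0]
    - [0.6, 0, 0, 0.045, 0, 0, 0]
    - [0.6, 0, 0, 0.07, 0, 0, 0]
    - [0.6, 0, 0, 0.095, 0, 0, 0]
    - [0.6, 0, 0, 0.11, 0, 0, 0]
    - [0.6, 0, 0, 0.12, 0, 0, 0]
    - [0.6, 0, 0, 0.12, 0, 0, 0]
    - [0.6, 0, 0, 0.12, 0, 0, 0]

```text
clock: 5.08
position: [512.3, 97.8, 40.8]
ee_rot: [-0.698, 0.716, -0.0, 0.001]
contact_force: [-0.0, -0.2, 0.0]
gripper_width: 51.4
grasp_force: 0.0
```

Run:
```python
from h import *
goals((511.7,97.5,40,178.5))
im=arm.get_image("side"); save(im,"g1",(190,110,310,220),6)
```

```text
t 5.08 pos [512.3  97.8  40.8] yaw 178.55 w 51.4 j [ 0.5   0.44 -0.48  0.   -0.65 -0.53]
(511.7, 97.5, 40) [0.0003, 0.0006, 0.0008] [-0.08, 0.04, 0.05]
```

View pics/g1.png

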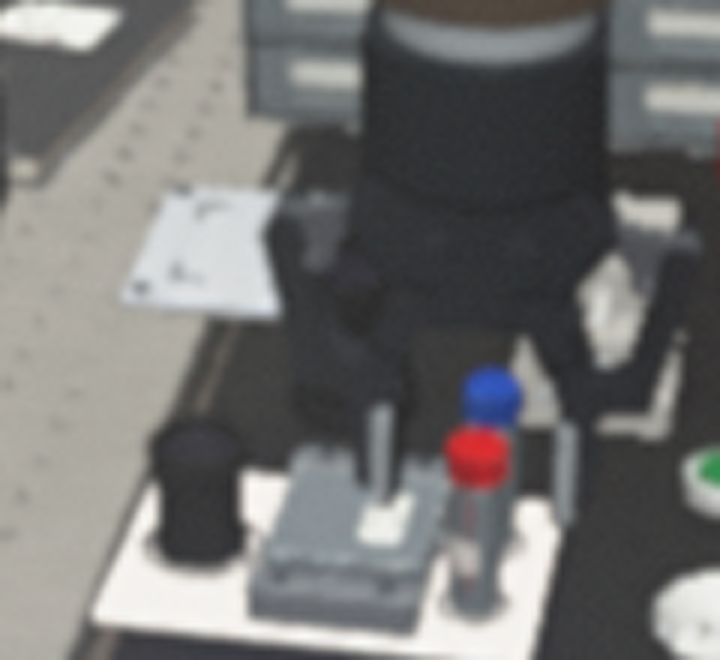

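Grey pads at crop (382,450) and (565,470) straddle the red tube at (477,460). I close and lift.

servo_tool:
  increments:
    - [0.1, 0, 0, 0, 0, 0, 0]
    - [0.1, 0, 0, 0, 0, 0, 0]
    - [0.1, 0, 0, 0, 0, 0, 0]
    - [0.1, 0, 0, 0, 0, 0, 0]
    - [0.1, 0, 0, 0, 0, 0, 0]
    - [0.1, 0, 0, -0.005, 0, 0, 0]
    - [0.1, 0, 0, -0.025, 0, 0, 0]
    - [0.1, 0, 0, -0.05, 0, 0, 0]
    - [0.1, 0, 0, -0.075, 0, 0, 0]
    - [0.1, 0, 0, -0.095, 0, 0, 0]
    - [0.1, 0, 0, -0.1, 0, 0, 0]

```text
clock: 6.5
position: [512.1, 97.7, 141.0]
ee_rot: [-0.698, 0.716, -0.0, 0.001]
contact_force: [0.2, -0.9, -0.9]
gripper_width: 18.4
grasp_force: 58.5
```

Run:
```python
from h import *
goals((511.7,97.5,140,178.5),(530,258,140,178.5),(530,258,39.5,178.5))
```

```text
t 6.5 pos [512.1  97.7 141. ] yaw 178.53 w 18.4 j [ 0.5   0.3  -0.37 -0.   -0.9  -0.53]
(511.7, 97.5, 140) [0.0002, 0.0004, 0.001] [-0.11, 0.07, 0.03]
(530, 258, 140) [-0.1607, -0.0138, 0.0012] [-0.11, 0.07, 0.03]
(530, 258, 39.5) [-0.1606, -0.0136, 0.1017] [-0.11, 0.07, 0.03]
```

servo_tool:
  increments:
    - [0.1, -0.02, -0.002, 0, 0, 0, 0]
    - [0.1, -0.055, -0.005, 0, 0, 0, 0]
    - [0.1, -0.09, -0.008, 0, 0, 0, 0]
    - [0.1, -0.125, -0.011, 0, 0, 0, 0]
    - [0.1, -0.15, -0.013, 0, 0, 0, 0]
    - [0.1, -0.161, -0.014, 0, 0, 0, 0]
    - [0.1, -0.161, -0.014, 0.01, 0, 0, 0]
    - [0.1, -0.161, -0.014, 0.035, 0, 0, 0]
    - [0.1, -0.161, -0.014, 0.06, 0, 0, 0]
    - [0.1, -0.161, -0.014, 0.08, 0, 0, 0]
    - [0.1, -0.161, -0.014, 0.09, 0, 0, 0]
    - [0.1, -0.161, -0.014, 0.096, 0, 0, 0]

```text
clock: 8.0
position: [529.8, 257.3, 43.5]
ee_rot: [-0.698, 0.716, -0.0, -0.0]
contact_force: [0.2, -0.5, 0.5]
gripper_width: 18.4
grasp_force: 58.5
```

servo_tool:
  increments:
    - [0.1, 0, 0, 0.003, 0, 0, 0]
    - [0.1, 0, 0, 0.0045, 0, 0, 0]
    - [0.1, 0, 0, 0.005, 0, 0, 0]
    - [0.1, 0, 0, 0.005, 0, 0, 0]

```text
clock: 8.5
position: [530.0, 258.3, 39.7]
ee_rot: [-0.698, 0.716, -0.0, 0.0]
contact_force: [-0.8, -0.2, 1.3]
gripper_width: 18.4
grasp_force: 58.6
```

Run:
```python
from h import *
goals((530,258,39.5,178.5))
print(arm.read_state()["contact_force"])
```

```text
t 8.5 pos [530.  258.3  39.7] yaw 178.55 w 18.4 j [ 0.73  0.53 -0.31  0.   -0.74 -0.75]
(530, 258, 39.5) [0.0003, 0.0, 0.0002] [-0.05, 0.03, 0.05]
[-0.82577326 -0.23301525  1.34193331]
```

servo_tool:
  increments:
    - [0.6, 0, 0, 0, 0, 0, 0]
    - [0.6, 0, 0, 0, 0, 0, 0]
    - [0.6, 0, 0, 0, 0, 0, 0]
    - [0.6, 0, 0, -0.01, 0, 0, 0]
    - [0.6, 0, 0, -0.05, 0, 0, 0]
    - [0.6, 0, 0, -0.1, 0, 0, 0]
    - [0.6, 0.05, 0.003, -0.1, 0, 0, 0]
    - [0.6, 0.1, 0.007, -0.1, 0, 0, 0]
    - [0.6, 0.15, 0.01, -0.1, 0, 0, 0]
    - [0.6, 0.19, 0.013, -0.1, 0, 0, 0]
    - [0.6, 0.1992, 0.0138, -0.1, 0, 0, 0]
    - [0.6, 0.1992, 0.0138, -0.1, 0, 0, 0]

```text
clock: 10.0
position: [511.3, 59.2, 139.6]
ee_rot: [-0.698, 0.716, -0.0, 0.001]
contact_force: [0.1, 0.0, -0.4]
gripper_width: 50.9
grasp_force: 0.0
```

Run:
```python
from h import *
goals((511,59.3,140,178.5),(511,59.3,40,178.5))
from m import *
h=hsv(T); m=((h[:,:,0]<8)|(h[:,:,0]>172))&(h[:,:,1]>130)&(h[:,:,2]>90)
a=blob(m,proj(T,[530,258,62])[0])[1]; h=hsv(S); m=((h[:,:,0]<8)|(h[:,:,0]>172))&(h[:,:,1]>130)&(h[:,:,2]>90)
b=blob(m,proj(S,[530,258,62])[0])[1]; print(a,b,tri(ray(T,a),ray(S,b)))
```

```text
t 10.0 pos [511.3  59.2 139.6] yaw 178.49 w 50.9 j [ 0.43  0.29 -0.39  0.   -0.89 -0.46]
(511, 59.3, 140) [-0.0001, 0.0003, -0.0004] [-0.07, 0.03, -0.01]
(511, 59.3, 40) [-0.0001, 0.0004, 0.0996] [-0.07, 0.03, -0.01]
[157.07317073 179.58536585] [246.7244898  235.53061224] (array([530.57372813, 261.20073077,  62.48414444]), np.float64(1.0623844641523015))
```

servo_tool:
  increments:
    - [0.6, 0, 0, 0.02, 0, 0, 0]
    - [0.6, 0, 0, 0.05, 0, 0, 0]
    - [0.6, 0, 0, 0.08, 0, 0, 0]
    - [0.6, 0, 0, 0.093, 0, 0, 0]
    - [0.6, 0, 0, 0.1, 0, 0, 0]
    - [0.6, 0, 0, 0.1, 0, 0, 0]
    - [0.1, 0, 0, 0.1, 0, 0, 0]
    - [0.1, 0, 0, 0.1, 0, 0, 0]
    - [0.1, 0, 0, 0.1, 0, 0, 0]
    - [0.1, 0, 0, 0.1, 0, 0, 0]
    - [0.1, 0, 0, 0.1, 0, 0, 0]
    - [0.1, 0, 0, 0.095, 0, 0, 0]

```text
clock: 11.6
position: [510.6, 59.2, 44.0]
ee_rot: [-0.698, 0.716, 0.0, -0.0]
contact_force: [-0.2, -1.2, 1.0]
gripper_width: 18.1
grasp_force: 58.5
```

Run:
```python
from h import *
goals((511,59.3,45,178.5),(530,208,140,178.5),(530,208,39.5,178.5))
```

```text
t 11.6 pos [510.6  59.2  44. ] yaw 178.51 w 18.1 j [ 0.43  0.42 -0.49 -0.   -0.66 -0.46]
(511, 59.3, 45) [-0.0002, -0.0004, -0.001] [0.03, -0.0, 0.01]
(530, 208, 140) [-0.1493, -0.0155, -0.096] [0.03, -0.0, 0.01]
(530, 208, 39.5) [-0.1493, -0.0155, 0.0045] [0.03, -0.0, 0.01]
```

servo_tool:
  increments:
    - [0.1, 0, 0, -0.02, 0, 0, 0]
    - [0.1, 0, 0, -0.055, 0, 0, 0]
    - [0.1, 0, 0, -0.085, 0, 0, 0]
    - [0.1, -0.015, -0.0015, -0.095, 0, 0, 0]
    - [0.1, -0.05, -0.005, -0.095, 0, 0, 0]
    - [0.1, -0.09, -0.009, -0.095, 0, 0, 0]
    - [0.1, -0.125, -0.0125, -0.095, 0, 0, 0]
    - [0.1, -0.145, -0.015, -0.095, 0, 0, 0]
    - [0.1, -0.149, -0.015, -0.085, 0, 0, 0]
    - [0.1, -0.149, -0.015, -0.055, 0, 0, 0]
    - [0.1, -0.149, -0.015, -0.025, 0, 0, 0]
    - [0.1, -0.149, -0.015, -0.01, 0, 0, 0]

```text
clock: 13.1
position: [528.3, 206.1, 51.6]
ee_rot: [-0.697, 0.717, 0.0, -0.002]
contact_force: [-0.2, 0.7, -0.4]
gripper_width: 18.2
grasp_force: 58.5
```

servo_tool:
  increments:
    - [0.1, 0, 0, 0.009, 0, 0, 0]
    - [0.1, 0, 0, 0.013, 0, 0, 0]
    - [0.1, 0, 0, 0.0155, 0, 0, 0]
    - [0.1, 0, 0, 0.016, 0, 0, 0]
    - [0.1, 0, 0, 0.016, 0, 0, 0]

```text
clock: 13.72
position: [530.2, 208.2, 39.0]
ee_rot: [-0.698, 0.716, -0.0, 0.001]
contact_force: [-0.8, -0.2, 4.8]
gripper_width: 18.4
grasp_force: 58.7
```

servo_tool:
  increments:
    - [0.7, 0, 0, 0, 0, 0, 0]
    - [0.7, 0, 0, 0, 0, 0, 0]
    - [0.7, 0, 0, 0, 0, 0, 0]
    - [0.7, 0, 0, -0.03, 0, 0, 0]
    - [0.7, 0, 0, -0.08, 0, 0, 0]
    - [0.7, 0.015, -0.01, -0.1, 0, 0, -10]
    - [0.7, 0.035, -0.022, -0.1, 0, 0, -20]
    - [0.7, 0.055, -0.034, -0.1, 0, 0, -30]
    - [0.7, 0.075, -0.047, -0.1, 0, 0, -40]
    - [0.7, 0.095, -0.06, -0.1, 0, 0, -50]
    - [0.7, 0.115, -0.072, -0.1, 0, 0, -60]
    - [0.7, 0.13, -0.081, -0.1, 0, 0, -70]

```text
clock: 15.22
position: [607.6, 74.9, 137.6]
ee_rot: [0.983, -0.184, -0.0, 0.0]
contact_force: [-0.8, -0.2, 0.4]
gripper_width: 59.8
grasp_force: 0.0
```

servo_tool:
  increments:
    - [0.75, 0, 0, 0, 0, 0, -10]
    - [0.75, 0, 0, 0, 0, 0, -20]
    - [0.75, 0, 0, 0, 0, 0, -20]
    - [0.75, 0, 0, 0, 0, 0, -20]

```text
clock: 15.72
position: [607.3, 75.8, 137.9]
ee_rot: [1.0, -0.014, -0.0, 0.0]
contact_force: [-0.0, -0.7, -0.5]
gripper_width: 64.1
grasp_force: 0.0
```

Run:
```python
from h import *
goals((608.1,76,130,268.5),(608.1,76,11,268.5))
from m import *
for P in ([530,208,62],[530,258,62]):
  c=[]
  for im in(T,S):
    h=hsv(im); m=(((h[:,:,0]<8)|(h[:,:,0]>172))&(h[:,:,1]>130)) if P[1]>230 else (h[:,:,0]>100)&(h[:,:,0]<130)&(h[:,:,1]>110)&(h[:,:,2]>70)&(h[:,:,2]<215)
    c.append(blob(m,proj(im,P)[0])[1])
  print(c,tri(ray(T,c[0]),ray(S,c[1])))
save(S,"s2",(170,110,330,290),3.3)
```

```text
t 15.72 pos [607.3  75.8 137.9] yaw -91.61 w 64.1 j [ 0.39  0.44 -0.15 -0.   -0.98  1.15]
(608.1, 76, 130) [0.0008, -0.0002, 0.0079] [0.0, 0.02, -0.11]
(608.1, 76, 11) [0.0008, -0.0002, 0.1269] [0.0, 0.02, -0.11]
[array([184.65178571, 181.09821429]), array([251.39215686, 218.39215686])] (array([529.7434988 , 204.93764286,  57.60725178]), np.float64(1.8649519889095028))
[array([158.453125, 180.484375]), array([247.17142857, 235.61904762])] (array([529.50482824, 258.8864236 ,  60.59214298]), np.float64(0.3023064410342827))
```

View pics/s2.png

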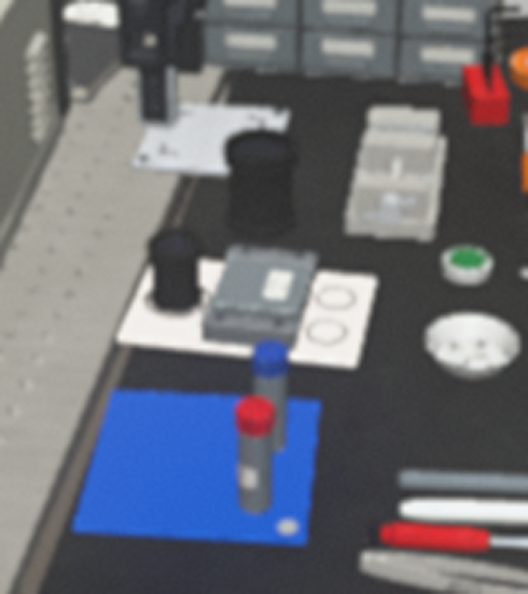

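Both tubes stand upright on the mat (red at crop 255,455, blue at 270,400) and both ring seats are visible. Now the loupe.

servo_tool:
  increments:
    - [0.75, 0.0005, 0, 0.03, 0, 0, 0]
    - [0.75, 0.0005, 0, 0.065, 0, 0, 0]
    - [0.75, 0.0005, 0, 0.095, 0, 0, 0]
    - [0.75, 0.0005, 0, 0.115, 0, 0, 0]
    - [0.75, 0.0005, 0, 0.126, 0, 0, 0]
    - [0.75, 0.0005, 0, 0.126, 0, 0, 0]
    - [0.3, 0.0005, 0, 0.126, 0, 0, 0]
    - [0.3, 0.0005, 0, 0.126, 0, 0, 0]
    - [0.3, 0.0005, 0, 0.126, 0, 0, 0]
    - [0.3, 0.0005, 0, 0.126, 0, 0, 0]
    - [0.3, 0.0005, 0, 0.126, 0, 0, 0]
    - [0.3, 0.0005, 0, 0.121, 0, 0, 0]

```text
clock: 17.32
position: [607.4, 75.7, 16.9]
ee_rot: [1.0, -0.013, -0.0, 0.0]
contact_force: [-0.2, 0.3, -0.9]
gripper_width: 33.6
grasp_force: 59.5
```

Run:
```python
from h import *
goals((608,76,100,268.5),(597,232,100,268.5),(597,232,11.5,268.5))
```

```text
t 17.32 pos [607.4  75.7  16.9] yaw -91.49 w 33.6 j [ 0.39  0.59 -0.26 -0.   -0.72  1.16]
(608, 76, 100) [0.0005, -0.0003, -0.0831] [0.01, 0.06, 0.01]
(597, 232, 100) [-0.0145, -0.156, -0.0831] [0.01, 0.06, 0.01]
(597, 232, 11.5) [-0.0144, -0.156, 0.0054] [0.01, 0.06, 0.01]
```

servo_tool:
  increments:
    - [0.3, 0, 0, -0.03, 0, 0, 0]
    - [0.3, 0, 0, -0.065, 0, 0, 0]
    - [0.3, -0.002, -0.02, -0.085, 0, 0, 0]
    - [0.3, -0.006, -0.055, -0.085, 0, 0, 0]
    - [0.3, -0.009, -0.095, -0.085, 0, 0, 0]
    - [0.3, -0.012, -0.13, -0.085, 0, 0, 0]
    - [0.3, -0.0145, -0.15, -0.085, 0, 0, 0]
    - [0.3, -0.0145, -0.156, -0.075, 0, 0, 0]
    - [0.3, -0.0145, -0.156, -0.045, 0, 0, 0]
    - [0.3, -0.0145, -0.156, -0.02, 0, 0, 0]
    - [0.3, -0.0145, -0.156, -0.005, 0, 0, 0]
    - [0.3, -0.0145, -0.156, 0, 0, 0, 0]

```text
clock: 18.82
position: [597.0, 231.0, 15.7]
ee_rot: [1.0, -0.013, -0.001, 0.001]
contact_force: [-0.4, 0.4, -0.2]
gripper_width: 33.7
grasp_force: 59.7
```

servo_tool:
  increments:
    - [0.3, 0, 0, 0.003, 0, 0, 0]
    - [0.3, 0, 0, 0.005, 0, 0, 0]
    - [0.3, 0, 0, 0.006, 0, 0, 0]
    - [0.3, 0, 0, 0.006, 0, 0, 0]

```text
clock: 19.32
position: [597.8, 232.4, 12.4]
ee_rot: [1.0, -0.013, 0.001, -0.0]
contact_force: [-1.8, -0.8, 4.9]
gripper_width: 33.6
grasp_force: 59.9
```

Run:
```python
from h import *
goals((597,232,100,268.5),(555.2,77.2,100,178.5))
```

```text
t 19.32 pos [597.8 232.4  12.4] yaw -91.44 w 33.6 j [ 0.62  0.63 -0.19  0.   -0.75  0.92]
(597, 232, 100) [-0.0007, 0.0003, -0.0876] [-0.04, -0.08, 0.06]
(555.2, 77.2, 100) [-0.0386, 0.1561, -0.0878] [-0.09, -0.04, 90.06]
```

servo_tool:
  increments:
    - [0.75, 0, 0, 0, 0, 0, 0]
    - [0.75, 0, 0, 0, 0, 0, 0]
    - [0.75, 0, 0, 0, 0, 0, 0]
    - [0.75, 0, 0, -0.02, 0, 0, 0]
    - [0.75, 0, 0, -0.06, 0, 0, 0]
    - [0.9, 0, 0, -0.1, 0, 0, 10]
    - [1, -0.01, 0.03, -0.1, 0, 0, 20]
    - [1, -0.015, 0.06, -0.1, 0, 0, 30]
    - [1, -0.02, 0.09, -0.1, 0, 0, 40]
    - [1, -0.03, 0.12, -0.1, 0, 0, 50]
    - [1, -0.035, 0.15, -0.1, 0, 0, 60]
    - [1, -0.0386, 0.1561, -0.1, 0, 0, 70]

```text
clock: 20.82
position: [554.1, 75.4, 110.9]
ee_rot: [0.809, -0.587, -0.0, 0.0]
contact_force: [0.9, 1.0, 0.4]
gripper_width: 85.6
grasp_force: 0.0
```

servo_tool:
  increments:
    - [1, 0, 0, 0, 0, 0, 10]
    - [1, 0, 0, 0, 0, 0, 20]
    - [1, 0, 0, 0, 0, 0, 20]
    - [1, 0, 0, 0, 0, 0, 20]

```text
clock: 21.32
position: [554.8, 77.1, 110.9]
ee_rot: [-0.699, 0.715, 0.0, -0.0]
contact_force: [-0.2, -0.3, -0.3]
gripper_width: 85.2
grasp_force: 0.0
```

Run:
```python
from h import *
goals((555.2,77.2,60,178.5),(555.2,77.2,1,178.5))
from m import *
save(S,"s3",(170,110,330,290),3.3)
```

```text
t 21.32 pos [554.8  77.1 110.9] yaw 178.68 w 85.2 j [ 0.43  0.39 -0.31 -0.   -0.86 -0.45]
(555.2, 77.2, 60) [-0.0001, -0.0004, 0.0509] [0.0, -0.0, 0.18]
(555.2, 77.2, 1) [-0.0001, -0.0004, 0.1099] [0.0, -0.0, 0.18]
```

View pics/s3.png

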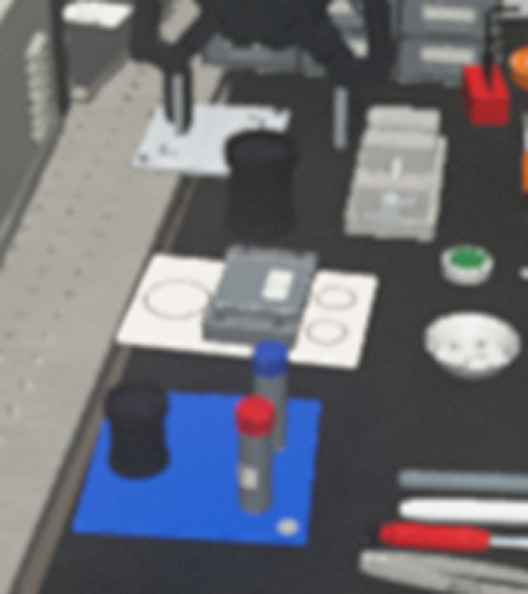

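All three stand on the mat: the loupe at crop (137,430), the blue tube at (270,400), the red at (255,455). The box is still in place, with its front and back clear. I descend on the box.

servo_tool:
  increments:
    - [1, 0, 0, 0.03, 0, 0, 0]
    - [1, 0, 0, 0.06, 0, 0, 0]
    - [1, 0, 0, 0.085, 0, 0, 0]
    - [1, 0, 0, 0.1, 0, 0, 0]
    - [1, 0, 0, 0.108, 0, 0, 0]
    - [1, 0, 0, 0.108, 0, 0, 0]
    - [0.5, 0, 0, 0.108, 0, 0, 0]
    - [0.5, 0, 0, 0.108, 0, 0, 0]
    - [0.5, 0, 0, 0.108, 0, 0, 0]
    - [0.5, 0, 0, 0.108, 0, 0, 0]

```text
clock: 22.68
position: [555.7, 77.4, 4.3]
ee_rot: [-0.698, 0.716, -0.001, 0.001]
contact_force: [-0.0, 1.5, 5.9]
gripper_width: 53.7
grasp_force: 65.8
```

Run:
```python
from h import *
goals((555.2,77.2,2.5,178.5),(624.3,-140,110,179.8),(624.3,-140,5,179.8))
```

```text
t 22.68 pos [555.7  77.4   4.3] yaw 178.56 w 53.7 j [ 0.43  0.54 -0.41  0.   -0.62 -0.45]
(555.2, 77.2, 2.5) [0.0002, 0.0005, 0.0018] [-0.14, 0.04, 0.06]
(624.3, -140, 110) [0.2156, -0.0742, -0.1057] [-0.14, 0.04, -1.24]
(624.3, -140, 5) [0.2156, -0.074, -0.0007] [-0.14, 0.04, -1.24]
```

servo_tool:
  increments:
    - [0.5, 0, 0, -0.005, 0, 0, 0]
    - [0.5, 0, 0, -0.03, 0, 0, 0]
    - [0.5, 0, 0, -0.06, 0, 0, 0]
    - [0.5, 0, 0, -0.09, 0, 0, 0]
    - [0.5, 0, 0, -0.115, 0, 0, 0]
    - [0.5, 0.02, -0.007, -0.12, 0, 0, 0]
    - [0.5, 0.055, -0.019, -0.12, 0, 0, 0]
    - [0.5, 0.095, -0.033, -0.12, 0, 0, 0]
    - [0.5, 0.135, -0.046, -0.12, 0, 0, 0]
    - [0.5, 0.175, -0.06, -0.12, 0, 0, -1.2]
    - [0.5, 0.205, -0.07, -0.12, 0, 0, -1.2]
    - [0.5, 0.2156, -0.074, -0.12, 0, 0, -1.2]

```text
clock: 24.18
position: [622.9, -142.1, 122.4]
ee_rot: [-0.705, 0.71, 0.001, -0.0]
contact_force: [0.2, -0.1, -0.3]
gripper_width: 53.7
grasp_force: 65.1
```

Run:
```python
from h import *
goals((624.3,-140,40,179.8),(624.3,-140,7,179.8))
from m import *
save(S,"s4",(170,70,330,230),3.7)
```

```text
t 24.18 pos [ 622.9 -142.1  122.4] yaw 179.59 w 53.7 j [ 0.03  0.5  -0.1  -0.   -0.98 -0.04]
(624.3, -140, 40) [-0.0021, -0.0015, 0.0824] [0.07, 0.01, -0.21]
(624.3, -140, 7) [-0.0021, -0.0015, 0.1154] [0.07, 0.01, -0.21]
```

View pics/s4.png

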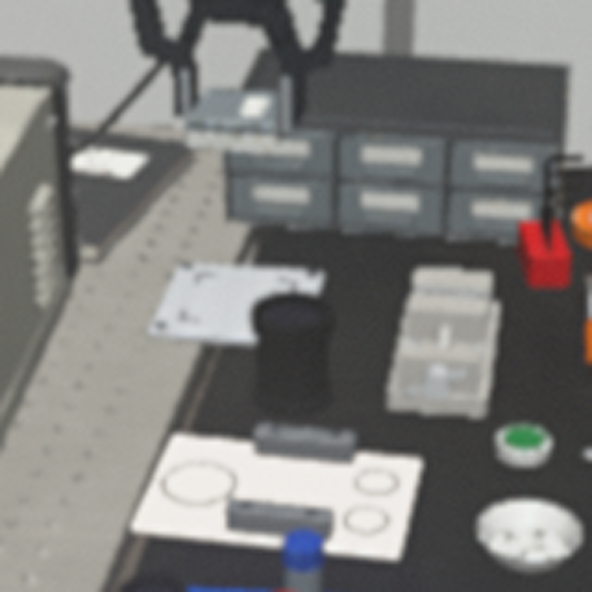

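The box hangs level between the fingers over the plate (crop 232,112). I lower it.

servo_tool:
  increments:
    - [0.5, 0, 0, 0, 0, 0, 0]
    - [0.5, 0, 0, 0.025, 0, 0, 0]
    - [0.5, 0, 0, 0.055, 0, 0, 0]
    - [0.5, 0, 0, 0.08, 0, 0, 0]
    - [0.5, 0, 0, 0.095, 0, 0, 0]
    - [0.5, 0, 0, 0.103, 0, 0, 0]
    - [0.5, 0, 0, 0.107, 0, 0, 0]
    - [0.5, 0, 0, 0.107, 0, 0, 0]

```text
clock: 25.28
position: [623.6, -140.3, 16.5]
ee_rot: [-0.706, 0.709, -0.0, 0.0]
contact_force: [-0.1, 0.1, 0.7]
gripper_width: 53.8
grasp_force: 65.1
```

Run:
```python
from h import *
goals((624.3,-140,7,179.8))
print(arm.read_state()["contact_force"])
```

```text
t 25.27 pos [ 623.6 -140.3   16.5] yaw 179.75 w 53.8 j [ 0.03  0.62 -0.19  0.   -0.76 -0.04]
(624.3, -140, 7) [-0.0003, -0.0007, 0.0095] [-0.05, -0.01, -0.05]
[-0.14079749  0.09701057  0.664939  ]
```

servo_tool:
  increments:
    - [0.5, 0, 0, 0.004, 0, 0, 0]
    - [0.5, 0, 0, 0.007, 0, 0, 0]
    - [0.5, 0, 0, 0.009, 0, 0, 0]
    - [0.5, 0, 0, 0.01, 0, 0, 0]
    - [0.5, 0, 0, 0.01, 0, 0, 0]

```text
clock: 25.9
position: [623.2, -140.4, 6.3]
ee_rot: [-0.705, 0.709, -0.0, -0.0]
contact_force: [-1.2, 0.6, 2.6]
gripper_width: 53.5
grasp_force: 65.4
```

servo_tool:
  increments:
    - [1, 0, 0, 0, 0, 0, 0]
    - [1, 0, 0, 0, 0, 0, 0]
    - [1, 0, 0, 0, 0, 0, 0]
    - [1, 0, 0, 0, 0, 0, 0]
    - [1, 0, 0, -0.03, 0, 0, 0]
    - [1, 0, 0, -0.08, 0, 0, 0]
    - [1, -0.01, 0.02, -0.12, 0, 0, 0]
    - [1, -0.06, 0.03, -0.12, 0, 0, 0]
    - [1, -0.12, 0.04, -0.12, 0, 0, 0]
    - [1, -0.18, 0.05, -0.12, 0, 0, 0]
    - [1, -0.22, 0.055, -0.12, 0, 0, 0]
    - [1, -0.22, 0.055, -0.12, 0, 0, 0]

```text
clock: 27.4
position: [569.1, 82.5, 126.3]
ee_rot: [-0.707, 0.707, -0.0, 0.0]
contact_force: [0.0, -0.2, -0.3]
gripper_width: 85.6
grasp_force: 0.0
```

Run:
```python
from h import *
goals((597.5,232.3,110,268.5))
from m import *
save(T,"t5",(310,105,385,175),8)
```

```text
t 27.4 pos [569.1  82.5 126.3] yaw 179.98 w 85.6 j [ 0.43  0.4  -0.26 -0.   -0.91 -0.43]
(597.5, 232.3, 110) [-0.1498, -0.0284, 0.0163] [-0.04, -0.01, -88.52]
```

View pics/t5.png

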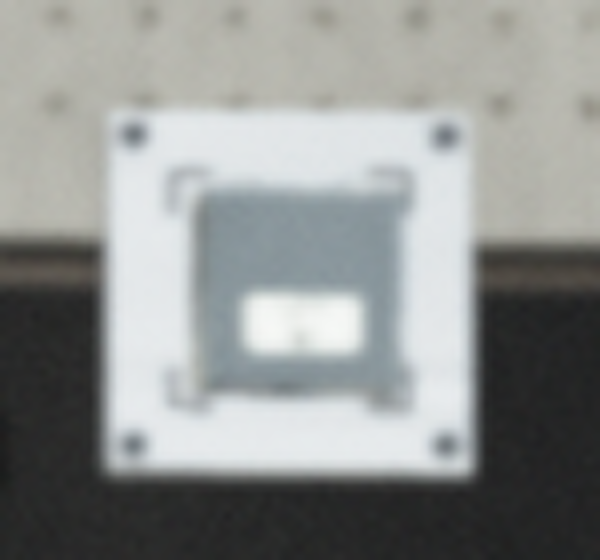

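The box sits square inside the corner marks: lid centre at crop (300,291), and with parallax removed about (285,299) against the plate centre at (289,290), so roughly 2 mm off. Next I return the loupe.

servo_tool:
  increments:
    - [0.75, -0.02, -0.004, 0.002, 0, 0, -10]
    - [0.75, -0.05, -0.009, 0.004, 0, 0, -20]
    - [0.75, -0.08, -0.015, 0.006, 0, 0, -30]
    - [0.75, -0.11, -0.021, 0.008, 0, 0, -40]
    - [0.75, -0.135, -0.026, 0.01, 0, 0, -50]
    - [0.75, -0.15, -0.0284, 0.014, 0, 0, -60]
    - [0.75, -0.15, -0.0284, 0.0163, 0, 0, -70]
    - [0.75, -0.15, -0.0284, 0.0163, 0, 0, -80]
    - [0.75, -0.15, -0.0284, 0.0163, 0, 0, -88.5]
    - [0.75, -0.15, -0.0284, 0.0163, 0, 0, -88.5]
    - [0.75, -0.15, -0.0284, 0.0163, 0, 0, -88.5]

```text
clock: 28.88
position: [598.6, 228.8, 109.6]
ee_rot: [1.0, -0.017, -0.0, 0.0]
contact_force: [-0.8, -0.2, -1.1]
gripper_width: 64.0
grasp_force: 0.0
```

Run:
```python
from h import *
goals((597.6,232.3,11.5,268.5))
```

```text
t 28.88 pos [598.6 228.8 109.6] yaw -91.96 w 64.0 j [ 0.62  0.51 -0.11  0.   -0.95  0.92]
(597.6, 232.3, 11.5) [-0.0012, -0.0035, 0.0981] [0.01, 0.01, -0.46]
```

servo_tool:
  increments:
    - [0.75, -0.001, -0.0035, 0.02, 0, 0, -0.4]
    - [0.75, -0.001, -0.0035, 0.05, 0, 0, -0.4]
    - [0.75, -0.001, -0.0035, 0.075, 0, 0, -0.4]
    - [0.75, -0.001, -0.0035, 0.09, 0, 0, -0.4]
    - [0.75, -0.001, -0.0035, 0.098, 0, 0, -0.4]
    - [0.75, -0.001, -0.0035, 0.098, 0, 0, -0.4]
    - [0.3, -0.001, -0.0035, 0.098, 0, 0, -0.4]
    - [0.3, -0.001, -0.0035, 0.098, 0, 0, -0.4]
    - [0.3, -0.001, -0.0035, 0.098, 0, 0, -0.4]
    - [0.3, -0.001, -0.0035, 0.098, 0, 0, -0.4]
    - [0.3, -0.001, -0.0035, 0.098, 0, 0, -0.4]
    - [0.3, -0.001, -0.0035, 0.093, 0, 0, -0.4]

```text
clock: 30.38
position: [596.9, 233.0, 16.4]
ee_rot: [1.0, -0.012, -0.001, 0.0]
contact_force: [-0.6, -0.0, -0.3]
gripper_width: 33.5
grasp_force: 59.5
```

Run:
```python
from h import *
goals((607.5,75.8,100,268.5),(607.5,75.8,17.5,268.5))
```

```text
t 30.38 pos [596.9 233.   16.4] yaw -91.39 w 33.5 j [ 0.62  0.62 -0.19 -0.   -0.76  0.92]
(607.5, 75.8, 100) [0.0143, 0.157, -0.0836] [0.02, 0.07, 0.11]
(607.5, 75.8, 17.5) [0.0144, 0.1569, -0.0011] [0.02, 0.07, 0.11]
```

servo_tool:
  increments:
    - [0.3, 0, 0, -0.03, 0, 0, 0]
    - [0.3, 0, 0, -0.065, 0, 0, 0]
    - [0.3, 0.002, 0.02, -0.085, 0, 0, 0]
    - [0.3, 0.006, 0.055, -0.085, 0, 0, 0]
    - [0.3, 0.009, 0.095, -0.085, 0, 0, 0]
    - [0.3, 0.012, 0.13, -0.085, 0, 0, 0]
    - [0.3, 0.014, 0.15, -0.085, 0, 0, 0]
    - [0.3, 0.014, 0.157, -0.075, 0, 0, 0]
    - [0.3, 0.014, 0.157, -0.045, 0, 0, 0]
    - [0.3, 0.014, 0.157, -0.02, 0, 0, 0]
    - [0.3, 0.014, 0.157, -0.005, 0, 0, 0]
    - [0.3, 0.014, 0.157, 0, 0, 0, 0]

```text
clock: 31.88
position: [607.2, 76.3, 15.4]
ee_rot: [1.0, -0.012, -0.001, 0.0]
contact_force: [-0.0, 0.1, -0.0]
gripper_width: 33.6
grasp_force: 59.7
```

servo_tool:
  increments:
    - [0.3, 0, 0, 0, 0, 0, 0]
    - [0.3, 0, 0, 0.002, 0, 0, 0]
    - [0.3, 0, 0, 0.003, 0, 0, 0]
    - [0.3, 0, 0, 0.003, 0, 0, 0]

```text
clock: 32.38
position: [607.8, 76.0, 14.1]
ee_rot: [1.0, -0.012, 0.0, -0.0]
contact_force: [0.1, -0.1, 0.1]
gripper_width: 33.5
grasp_force: 59.7
```

servo_tool:
  increments:
    - [0.3, 0, 0, 0.001, 0, 0, 0]
    - [0.3, 0, 0, 0.002, 0, 0, 0]
    - [0.3, 0, 0, 0.002, 0, 0, 0]

```text
clock: 32.75
position: [607.9, 76.0, 14.0]
ee_rot: [1.0, -0.012, 0.0, 0.0]
contact_force: [-3.7, 0.3, 10.8]
gripper_width: 33.8
grasp_force: 60.4
```

Run:
```python
from h import *
goals((530,208,140,178.5))
print(arm.read_state()["contact_force"])
```

```text
t 32.75 pos [607.9  76.   14. ] yaw -91.34 w 33.8 j [ 0.39  0.59 -0.27  0.   -0.71  1.16]
(530, 208, 140) [-0.0809, -0.1301, -0.1261] [-0.04, -0.05, 90.16]
[-3.69097695  0.26432878 10.76945558]
```

servo_tool:
  increments:
    - [0.7, 0, 0, -0.001, 0, 0, 0]
    - [0.7, 0, 0, -0.001, 0, 0, 0]
    - [0.7, 0, 0, -0.001, 0, 0, 0]
    - [0.7, 0, 0, -0.03, 0, 0, 0]
    - [0.7, 0, 0, -0.08, 0, 0, 0]
    - [0.6, 0, 0, -0.126, 0, 0, 10]
    - [0.6, -0.015, -0.025, -0.126, 0, 0, 20]
    - [0.6, -0.03, -0.05, -0.126, 0, 0, 30]
    - [0.6, -0.045, -0.075, -0.126, 0, 0, 40]
    - [0.6, -0.06, -0.1, -0.126, 0, 0, 50]
    - [0.6, -0.075, -0.125, -0.126, 0, 0, 60]
    - [0.6, -0.081, -0.13, -0.126, 0, 0, 70]

```text
clock: 34.25
position: [529.1, 209.3, 137.5]
ee_rot: [0.811, -0.585, -0.0, 0.0]
contact_force: [0.5, 0.4, 0.9]
gripper_width: 51.2
grasp_force: 0.0
```

servo_tool:
  increments:
    - [0.6, 0, 0, 0, 0, 0, 10]
    - [0.6, 0, 0, 0, 0, 0, 20]
    - [0.6, 0, 0, 0, 0, 0, 20]
    - [0.6, 0, 0, 0, 0, 0, 20]

```text
clock: 34.75
position: [529.8, 207.8, 137.5]
ee_rot: [-0.699, 0.715, 0.0, -0.0]
contact_force: [0.5, 0.2, 0.2]
gripper_width: 51.4
grasp_force: 0.0
```

Run:
```python
from h import *
goals((530.2,208.2,39.5,178.5))
```

```text
t 34.75 pos [529.8 207.8 137.5] yaw 178.76 w 51.4 j [ 0.66  0.38 -0.26 -0.   -0.93 -0.68]
(530.2, 208.2, 39.5) [-0.0004, -0.0004, 0.098] [0.01, -0.01, 0.26]
```

servo_tool:
  increments:
    - [0.6, -0.0004, -0.0004, 0.02, 0, 0, 0.2]
    - [0.6, -0.0004, -0.0004, 0.05, 0, 0, 0.2]
    - [0.6, -0.0004, -0.0004, 0.08, 0, 0, 0.2]
    - [0.6, -0.0004, -0.0004, 0.093, 0, 0, 0.2]
    - [0.6, -0.0004, -0.0004, 0.098, 0, 0, 0.2]
    - [0.6, -0.0004, -0.0004, 0.098, 0, 0, 0.2]
    - [0.1, -0.0004, -0.0004, 0.098, 0, 0, 0.2]
    - [0.1, -0.0004, -0.0004, 0.098, 0, 0, 0.2]
    - [0.1, -0.0004, -0.0004, 0.098, 0, 0, 0.2]
    - [0.1, -0.0004, -0.0004, 0.098, 0, 0, 0.2]
    - [0.1, -0.0004, -0.0004, 0.098, 0, 0, 0.2]
    - [0.1, -0.0004, -0.0004, 0.093, 0, 0, 0.2]

```text
clock: 36.25
position: [530.0, 208.1, 44.6]
ee_rot: [-0.697, 0.717, 0.0, -0.0]
contact_force: [0.1, -0.1, -1.0]
gripper_width: 18.0
grasp_force: 58.5
```

Run:
```python
from h import *
goals((510.8,59.2,140,178.5),(510.8,59.2,46,178.5))
```

```text
t 36.25 pos [530.  208.1  44.6] yaw 178.42 w 18.0 j [ 0.66  0.49 -0.35 -0.   -0.72 -0.69]
(510.8, 59.2, 140) [0.1494, 0.0151, -0.0954] [0.03, -0.01, -0.08]
(510.8, 59.2, 46) [0.1494, 0.0151, -0.0014] [0.03, -0.01, -0.08]
```

servo_tool:
  increments:
    - [0.1, 0, 0, -0.02, 0, 0, 0]
    - [0.1, 0, 0, -0.055, 0, 0, 0]
    - [0.1, 0, 0, -0.085, 0, 0, 0]
    - [0.1, 0.015, 0.0015, -0.095, 0, 0, 0]
    - [0.1, 0.05, 0.005, -0.095, 0, 0, 0]
    - [0.1, 0.09, 0.009, -0.095, 0, 0, 0]
    - [0.1, 0.125, 0.0125, -0.095, 0, 0, 0]
    - [0.1, 0.145, 0.015, -0.095, 0, 0, 0]
    - [0.1, 0.1494, 0.0151, -0.085, 0, 0, 0]
    - [0.1, 0.1494, 0.0151, -0.055, 0, 0, 0]
    - [0.1, 0.1494, 0.0151, -0.025, 0, 0, 0]
    - [0.1, 0.1494, 0.0151, -0.008, 0, 0, 0]

```text
clock: 37.75
position: [510.1, 59.6, 50.3]
ee_rot: [-0.698, 0.717, 0.001, -0.001]
contact_force: [-0.8, 0.1, 0.3]
gripper_width: 18.5
grasp_force: 58.5
```

servo_tool:
  increments:
    - [0.1, 0, 0, 0.005, 0, 0, 0]
    - [0.1, 0, 0, 0.009, 0, 0, 0]
    - [0.1, 0, 0, 0.011, 0, 0, 0]
    - [0.1, 0, 0, 0.012, 0, 0, 0]
    - [0.1, 0, 0, 0.012, 0, 0, 0]

```text
clock: 38.38
position: [511.6, 59.6, 41.7]
ee_rot: [-0.697, 0.717, -0.0, 0.001]
contact_force: [-0.9, 0.4, 4.3]
gripper_width: 18.0
grasp_force: 58.8
```

servo_tool:
  increments:
    - [0.6, 0, 0, 0, 0, 0, 0]
    - [0.6, 0, 0, 0, 0, 0, 0]
    - [0.6, 0, 0, 0, 0, 0, 0]
    - [0.6, 0, 0, -0.01, 0, 0, 0]
    - [0.6, 0, 0, -0.05, 0, 0, 0]
    - [0.6, 0, 0, -0.1, 0, 0, 0]
    - [0.6, -0.05, -0.003, -0.1, 0, 0, 0]
    - [0.6, -0.1, -0.007, -0.1, 0, 0, 0]
    - [0.6, -0.15, -0.01, -0.1, 0, 0, 0]
    - [0.6, -0.19, -0.013, -0.1, 0, 0, 0]
    - [0.6, -0.1993, -0.0138, -0.1, 0, 0, 0]
    - [0.6, -0.1993, -0.0138, -0.1, 0, 0, 0]

```text
clock: 39.88
position: [530.1, 258.3, 140.8]
ee_rot: [-0.698, 0.716, 0.0, -0.0]
contact_force: [-0.9, -0.6, 0.4]
gripper_width: 51.2
grasp_force: 0.0
```

Run:
```python
from h import *
goals((530,258.2,39.7,178.5))
```

```text
t 39.88 pos [530.1 258.3 140.8] yaw 178.47 w 51.2 j [ 0.73  0.4  -0.21 -0.   -0.96 -0.75]
(530, 258.2, 39.7) [0.0001, 0.0001, 0.1011] [0.02, -0.01, -0.03]
```

servo_tool:
  increments:
    - [0.6, 0, 0, 0.02, 0, 0, 0]
    - [0.6, 0, 0, 0.05, 0, 0, 0]
    - [0.6, 0, 0, 0.08, 0, 0, 0]
    - [0.6, 0, 0, 0.093, 0, 0, 0]
    - [0.6, 0, 0, 0.101, 0, 0, 0]
    - [0.6, 0, 0, 0.101, 0, 0, 0]
    - [0.1, 0, 0, 0.101, 0, 0, 0]
    - [0.1, 0, 0, 0.101, 0, 0, 0]
    - [0.1, 0, 0, 0.101, 0, 0, 0]
    - [0.1, 0, 0, 0.101, 0, 0, 0]
    - [0.1, 0, 0, 0.101, 0, 0, 0]
    - [0.1, 0, 0, 0.096, 0, 0, 0]

```text
clock: 41.38
position: [530.0, 258.0, 44.4]
ee_rot: [-0.697, 0.717, 0.0, -0.0]
contact_force: [0.1, -0.3, 0.0]
gripper_width: 18.0
grasp_force: 58.5
```

Run:
```python
from h import *
goals((512.2,97.7,140,178.5),(512.2,97.7,46,178.5))
```

```text
t 41.38 pos [530.  258.   44.4] yaw 178.42 w 18.0 j [ 0.73  0.52 -0.3  -0.   -0.75 -0.75]
(512.2, 97.7, 140) [0.1608, 0.0134, -0.0955] [0.05, -0.03, -0.08]
(512.2, 97.7, 46) [0.1607, 0.0133, -0.0015] [0.05, -0.03, -0.08]
```

servo_tool:
  increments:
    - [0.1, 0, 0, -0.02, 0, 0, 0]
    - [0.1, 0, 0, -0.055, 0, 0, 0]
    - [0.1, 0, 0, -0.085, 0, 0, 0]
    - [0.1, 0.015, 0.0015, -0.095, 0, 0, 0]
    - [0.1, 0.05, 0.004, -0.095, 0, 0, 0]
    - [0.1, 0.09, 0.007, -0.095, 0, 0, 0]
    - [0.1, 0.13, 0.011, -0.095, 0, 0, 0]
    - [0.1, 0.155, 0.013, -0.095, 0, 0, 0]
    - [0.1, 0.1607, 0.0134, -0.085, 0, 0, 0]
    - [0.1, 0.1607, 0.0134, -0.055, 0, 0, 0]
    - [0.1, 0.1607, 0.0134, -0.025, 0, 0, 0]
    - [0.1, 0.1607, 0.0134, -0.008, 0, 0, 0]

```text
clock: 42.88
position: [510.9, 97.4, 49.9]
ee_rot: [-0.697, 0.717, 0.001, -0.002]
contact_force: [-0.5, -0.2, 0.8]
gripper_width: 18.3
grasp_force: 58.5
```

servo_tool:
  increments:
    - [0.1, 0, 0, 0.005, 0, 0, 0]
    - [0.1, 0, 0, 0.009, 0, 0, 0]
    - [0.1, 0, 0, 0.011, 0, 0, 0]
    - [0.1, 0, 0, 0.012, 0, 0, 0]
    - [0.1, 0, 0, 0.012, 0, 0, 0]

```text
clock: 43.5
position: [512.9, 98.1, 41.8]
ee_rot: [-0.697, 0.717, -0.0, 0.001]
contact_force: [-2.3, -0.6, 5.2]
gripper_width: 18.6
grasp_force: 58.8
```

servo_tool:
  increments:
    - [0.6, 0, 0, 0, 0, 0, 0]
    - [0.6, 0, 0, 0, 0, 0, 0]
    - [0.6, 0, 0, 0, 0, 0, 0]
    - [0.6, 0, 0, -0.01, 0, 0, 0]
    - [0.6, 0, 0, -0.05, 0, 0, 0]
    - [0.6, 0, 0, -0.1, 0, 0, 0]
    - [0.6, -0.05, 0, -0.14, 0, 0, 0]
    - [0.6, -0.1, 0, -0.14, 0, 0, 0]
    - [0.6, -0.15, 0, -0.14, 0, 0, 0]
    - [0.6, -0.2, 0, -0.14, 0, 0, 0]
    - [0.6, -0.2, 0, -0.14, 0, 0, 0]
    - [0.6, -0.2, 0, -0.14, 0, 0, 0]

```text
clock: 45.0
position: [517.6, 297.5, 180.8]
ee_rot: [-0.697, 0.717, 0.0, -0.0]
contact_force: [0.1, -0.3, 0.3]
gripper_width: 51.3
grasp_force: 0.0
```

Run:
```python
exec(open("meas.py").read().replace("m=blob(bl,pt[\"mat\"])","m=b").replace("quad(im,q[0],z)","0")) 
save(S,"s6",(170,110,350,290),3.3); save(T,"t6",(130,100,390,260),3)
```

```text
top red [235.625      189.97916667] [232 187   8   7  48] blue [254.31372549 190.78431373] [251 187   8   8  51] lp [247.01282051 146.11538462] [241 139  13  15 156]
mat 0 [251 187   8   8  51]
tray 0 [ 225  135   46   68 2319]
plate 0 [ 289  191   63   27 1597]
side red [265.69230769 185.65384615] [264 182   4   9  26] blue [230.8614536  251.44581441] [ 191  228   77   48 3082] lp [222.52791878 192.68527919] [216 179  14  24 197]
mat 0 [ 191  228   77   48 3082]
tray 0 [ 205  189   79   32 1115]
plate 0 [234 153   5  10  28]
r (array([515.08332679,  98.27518023,  61.49262552]), np.float64(7.366706884487804))
b (array([ 554.49124957,   71.6133148 , -127.74705755]), np.float64(81.40408365594709))
k (array([608.57541615,  77.40115748,  23.2518946 ]), np.float64(1.0851929667402929))
```

View pics/s6.png

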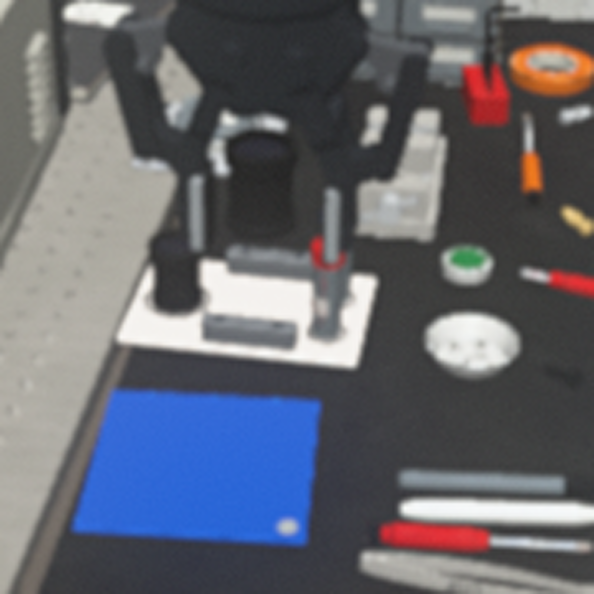

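View pics/t6.png

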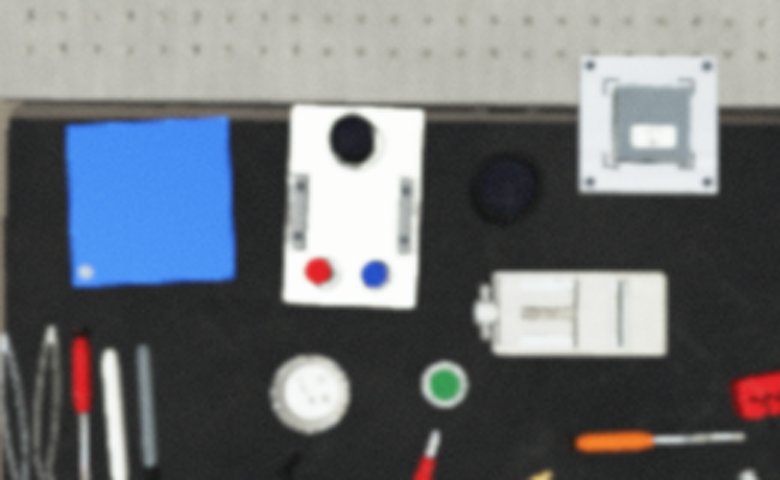

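The red cap (crop 318,271), blue cap (374,274) and loupe (353,139) are back within about 1 px of their start positions. The box is square on the plate (652,123), and the dish and level have not moved.

```bash
python3 -c "
from bench import arm
print(arm.job_done())"
```

```text
the job is handed in; nothing more can be done
None
```

The job is handed in, though no verdict came back: the chip box lies square on the inspection plate about 2 mm from its centre, both tubes and the loupe stand upright within about 2 mm of where they started, and the dish and level did not move.

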